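Shift the inking-roller drive through its H-gate

TASK

With the outside of the fingers only, push the ball-topped selector lever of the inking-roller drive out of the slot it stands in and through the H-shaped gate, all the way home into the slot marked by the domed stud; do not run it into either of the two other slots on the way (those marked by flat rivets). Never take the lever between the fingers, and leave the printing blocks, jar and tools around it where they are.

Things in the scene. Friction and masses are not known exactly. Their poses are not given: they have to be found in the camera images.
- drive: Blue housing 166 mm square under a bare metal gate plate (170 mm square, top 100 mm above the table); ledge on its right (-y) side, dark roller beyond it (+x, top 86 mm). Fixed, but placed and turned (up to 0.5 rad) anew each time. Origin on the table under the gate's centre; x away from the robot at yaw 0, y to the left, z up.
- gate_centre (a point): Centre of the H-gate, on the plate's top; axes as the drive's. Two slots along x, at y = +20 (left) and -20 mm (right), run from x = -29 to +29 mm and are 15 mm wide; one cross channel along y at x = 0, 17 mm wide, joins them. Four slot ends: near left, near right, far left, far right.
- lever_knob (a point): Centre of the lever's black ball (36 mm in diameter) on a 10 mm rod; z up along the rod. The pivot is under the gate's centre, 30 mm above the table, 160 mm from the ball. In the drive's frame the ball is at x = +-47 mm (home far / near), y = +-44 mm (left / right slot); it crosses only within 6 mm of x = 0. Starts near left. Friction holds it where left; 2 to 3 N move it; solid end stops.
- gate_shift (a joint): lever swing along the slots, rad: 0 in the cross channel, +0.30 fully home in a far slot, -0.30 fully home in a near slot
- gate_select (a joint): lever swing across the gate, rad: +0.29 in line with the left slots, -0.29 in line with the right slots, stopped at both
- dome_stud: Domed brass stud, 28 mm across and 18 mm tall, fixed on the gate plate; it marks the wanted slot and changes place among the far left, far right and near right slots. Origin at the middle of its foot. It stands just beyond its slot's end, straight below where the ball's centre is when the lever is fully home in that slot.
- flat_rivet_a: Small flat brass rivet, 10 mm across, 3 mm tall, fixed on the gate plate; marks an unwanted slot in the same manner (straight below the ball's fully-home place). A like rivet marks the near left slot, where the lever starts.
- flat_rivet_b: The other small flat brass rivet, same size, marks the other unwanted slot.
- ledge_block: round wooden printing block, 60 mm across, 40 mm tall, loose on the ledge at the drive's right side (ledge top 40 mm above the table); origin at its foot; must not be disturbed
- front_block: round wooden printing block, 54 mm across, 44 mm tall, loose on the table just in front of the drive; origin at its foot; must not be disturbed
- pigment_jar: glass jar, 56 mm across, 85 mm tall, loose on the table at the drive's left side; origin at its foot; must not be disturbed
- square_block: rectangular printing block 120 x 150 mm, 43 mm tall, loose on the table at the left; origin at its foot; must not be disturbed
- brush: hand brush lying on the table at the right; origin at its foot; must not be disturbed
- tape_roll: roll, 90 mm across, 30 mm tall, lying at the right; origin at its foot; must not be disturbed
- mallet: wooden-handled hammer lying on the table at the left; origin at its foot; must not be disturbed

How it is judged:
On the way, in this order (a step that is already met when the one before it is completed fails the run):
1. the lever is pushed out of its slot into line with the cross channel (value of joint gate_shift above -0.07 rad), for 0.1 s.
2. the lever is home in the slot of the domed stud (horizontal distance between lever_knob and dome_stud below 0.01 m), for 0.2 s.
At the end, for the whole second after the job is handed in: The ball's centre stands within 10 mm (horizontally) of straight above the domed stud, that is the lever is home in that slot, and the lever is at rest (horizontal distance between lever_knob and dome_stud below 0.01 m and velocity of joint gate_shift between -0.05 and 0.05 rad/s and velocity of joint gate_select between -0.05 and 0.05 rad/s); the robot touches nothing.
It fails at once if the lever is run into an unwanted slot (the ball comes within 18 mm, horizontally, of the place above a flat rivet) (horizontal distance between lever_knob and flat_rivet_a below 0.018 m or horizontal distance between lever_knob and flat_rivet_b below 0.018 m).
It fails at once if the lever is taken between the fingers (the point between the finger pads comes within 16 mm of the ball's centre or within 9 mm of the rod's axis) (distance between the grasp point and lever_knob below 0.016 m or (x of the grasp point in the frame of lever_knob between -0.009 and 0.009 m and y of the grasp point in the frame of lever_knob between -0.009 and 0.009 m and z of the grasp point in the frame of lever_knob between -0.09 and 0.012 m)).
It fails at once if a block, the jar or a tool is lifted, carried or pushed more than 20 mm (distance of any of ledge_block, front_block, pigment_jar, square_block, brush, tape_roll, mallet from where it was at the start of the episode above 0.02 m).
It also fails if it takes over 64 s, if anything falls off the work surface, if the arm or the gripper's body presses on something with over 40 N, if the wrist force passes 120 N, or if a joint passes its speed limit or range.

ROBOT

A 6-joint arm with a two-finger parallel gripper is mounted at the origin on the work surface. World frame = base frame: x ahead of the robot, y to its left, z up, the work surface at z = 0. Lengths are in m, angles in rad, forces in N, time in s.
With the tool pointing down it reaches from about 0.425 to 0.95 m from the base axis. Payload 3.5 kg.
Tool frame: the origin (TCP) lies midway between the tips of the shut fingers; the grasp point (between the pads) lies 19 mm behind it; z points along the fingers, y is the line along which they close (so a half turn about z gives the same grasp; the last joint's range is limited). The gripper opens to 85 mm and grips with 20 to 120 N. Pads are 22 mm wide; open, the fingers measure 114 mm over their backs; the gripper's body (76 mm by 85 mm) begins 54 mm behind the grasp point. The pads swing forward as they close: fully open they stand 13 mm farther back than shut.
Start: joints at [-1.457, 0.286, 1.577, -0, 1.279, -0.15], TCP at [0.176, -0.652, 0.231] pointing down, gripper open.
Joint ranges: [-2.77, 2.77], [-0.9, 2.22], [0.21, 2.48], [-1.53, 4.67], [0.24, 2.81], [-2.84, 2.84]. Speed limits (rad/s): [2.79, 2.79, 3.14, 3.14, 3.14, 3.14].

INTERFACE

Orientations are given as a unit quaternion [x, y, z, w].
In Python, from plant import ctrl gives the robot as it stands.
- The arm moves only by the tool arm_command, never from a script. Its argument "steps" is one flat list of numbers, 5 for each row, row after row: the opening in per cent of the stroke, from 0 (shut) to 100 (fully open), then the shift along the tool's x, y, z each as a share of 25 mm, from -1 to 1, then the turn about the tool's z as a share of 0.1 rad, from -1 to 1. In form: [grip, tx, ty, tz, spin, grip, tx, ty, tz, spin, ...]. A call has 1 to 8 rows; each row shifts and turns the commanded pose from where the row before left it, along the tool's axes as they then stand; what a row does not reach is not made up. A row lasts 1/12 s, in which the tool goes at most 41.7 mm and 7.16 degrees, less where a joint would pass 70% of its speed; a pose out of reach is approached as far as the arm can. A call with a number of a shift or a turn outside -1 to 1 is refused whole. A call with a gripper value outside its range is refused whole. The fingers move at their own pace and stop on an object; "squeeze" is the grip in N (left out, the last holds). Time passes only in rows, so rows that do not move let the fingers close. It gives the time, the measured TCP pose, the force, the opening and the grip force at its end, in the units of the state.
- ctrl.get_state(): the state, without advancing time (a new reading comes with each control period).
- ctrl.read_camera(name): name is "scene" or "top" or "wrist"; returns the picture (420x560x3 uint8, red, green, blue); there is no depth.
- ctrl.camera_model(name): a dict with "intrinsics" (3x3 intrinsics, pixels), "rvec" (rotation vector, rad) and "tvec" (3), from world to camera coordinates, as OpenCV has them. Camera axes: x right, y down, z forward; pixel columns grow to the right and rows downward; lengths in m; the calibration is good to about 2 mm. A picture is of the moment at which its call begins: read the wrist's pose just before it. camera_model takes no time and is no camera call; for the wrist camera it gives the pose at the moment of the call.
- ctrl.sign_off(): hands the job in; it is judged then, once.
The state is a dict: "time": time; "qpos": joint angles; "dq": joint speeds; "joint_efforts": joint torques, N m; "eef_pos": TCP position; "tcp_rot": TCP orientation; "contact_force": force on the tool from outside, world axes, zero at the start; "wrist_torque": the same for the moment, N m; "opening": opening from 0.0 (shut) to 1.0 (fully open); "finger_force": force on a finger pad.
Only numpy, scipy, OpenCV 4.12 (cv2) and the standard library are available. Lean on these libraries where they do the work, as an engineer would, in place of code of your own. Each camera call takes 0.05 s, during which the arm holds its last target. There are 200 camera calls.

## Working session

There is one attempt and no reset: what is moved stays moved. The work goes in short steps, Python scripts to look and compute and a tool call to move; the robot and the scene stay as the last step left them, time stands still between calls to the robot, and variables do not carry over. Pictures are saved under pics/ and viewed, at most 10 in all, crops included, and the job is handed in when it is done.

Besides the shell and the picture viewer there is one more tool, called after "Request:" as name(argument=value, ...) on one line, values as JSON. arm_command: Moves the arm, as the interface text tells. Its arguments: {"type":"object","properties":{"steps":{"type":"array","items":{"type":"number"}},"squeeze":{"type":"number"}},"required":["steps"]}

```bash
mkdir -p pics; python3 - <<'E'
from plant import ctrl
import cv2,numpy as np
s=ctrl.get_state();print(s)
for n in("scene","top"):
    im=ctrl.read_camera(n);cv2.imwrite(f"pics/{n}0.png",im[:,:,::-1])
    m=ctrl.camera_model(n);print(n,m)
E
```

```text
{'time': 0.0, 'qpos': array([-1.45694761e+00,  2.87196108e-01,  1.57818008e+00, -9.43621450e-06,
        1.27860358e+00, -1.49978713e-01]), 'dq': array([ 0.00074975, -0.00034414, -0.00012323, -0.00044667,  0.00014291,
       -0.00045894]), 'joint_efforts': array([ 3.46095358e-04, -4.05982697e+01, -2.92623693e+01, -1.49949028e-04,
        5.94426849e-03,  1.11166329e-05]), 'eef_pos': array([ 0.17598922, -0.65097047,  0.22992522]), 'tcp_rot': array([ 9.91311110e-01,  1.31532730e-01,  1.70446135e-05, -1.19344094e-03]), 'contact_force': array([-0.15911468,  0.75763269,  0.85717259]), 'wrist_torque': array([-0.0300976 , -0.02771501,  0.02819098]), 'finger_force': 0.0, 'opening': 1.0025680078454147}
scene {'intrinsics': array([[525.90012488,   0.        , 281.18104771],
       [  0.        , 525.90012488, 205.87549512],
       [  0.        ,   0.        ,   1.        ]]), 'rvec': array([ 0.64526591,  2.72517073, -0.98220495]), 'tvec': array([ 0.4750981 , -0.11282803,  1.65221441])}
top {'intrinsics': array([[503.17277995,   0.        , 278.38173579],
       [  0.        , 503.17277995, 218.48544357],
       [  0.        ,   0.        ,   1.        ]]), 'rvec': array([ 2.14559271, -2.13125979,  0.16478645]), 'tvec': array([-0.00450172,  0.54189608,  1.57936061])}
```

View pics/top0.png

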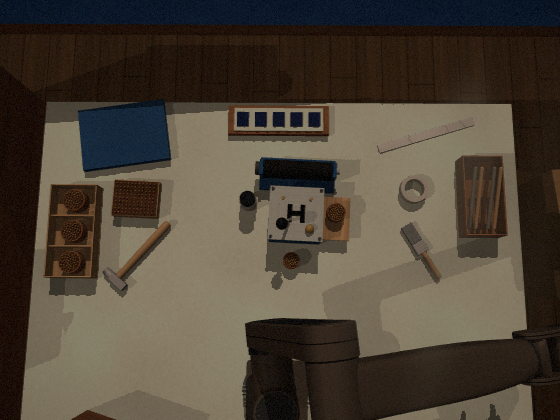

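View pics/scene0.png

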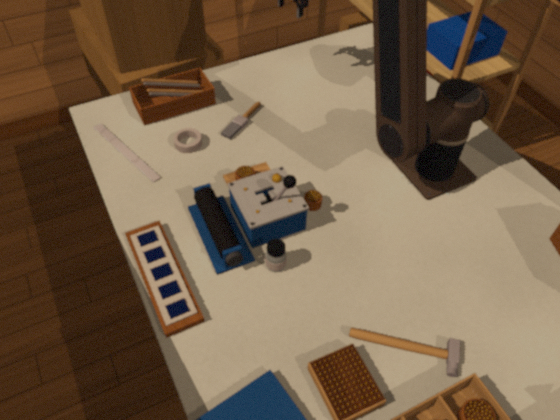

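The top view shows the drive near (297,213), the ball at about (282,223) and a brass dome at about (309,229), which looks like near right. I'll enlarge that area and locate the plate by ray casting.

```bash
cat > h.py <<'E'
from plant import ctrl
import cv2,numpy as np
def ray(n,uv,z,m=None):
    m=m or ctrl.camera_model(n);K=m["intrinsics"];R=cv2.Rodrigues(m["rvec"])[0];t=m["tvec"]
    c=-R.T@t;d=R.T@np.linalg.solve(K,[uv[0],uv[1],1.]);return c+d*(z-c[2])/d[2]
def proj(n,P,m=None):
    m=m or ctrl.camera_model(n);return cv2.projectPoints(np.atleast_2d(np.float64(P)),m["rvec"],m["tvec"],m["intrinsics"],None)[0][:,0]
E
python3 - <<'E'
from h import *
im=cv2.imread("pics/top0.png");hsv=cv2.cvtColor(im,cv2.COLOR_BGR2HSV)
c=im[175:275,230:360];cv2.imwrite("pics/crop1.png",cv2.resize(c,None,fx=6,fy=6,interpolation=cv2.INTER_CUBIC))
h,s,v=cv2.split(hsv)
k=((s<50)&(v>110)).astype(np.uint8);k[:,:262]=0;k[:,332:]=0;k[:180]=0;k[250:]=0
n,l,st,ce=cv2.connectedComponentsWithStats(k)
for i in range(1,n):
    if st[i,4]>100: print(st[i],ce[i],cv2.minAreaRect(np.argwhere(l==i)[:,::-1].astype(np.float32)))
E
```

```text
(no output)
```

View pics/crop1.png

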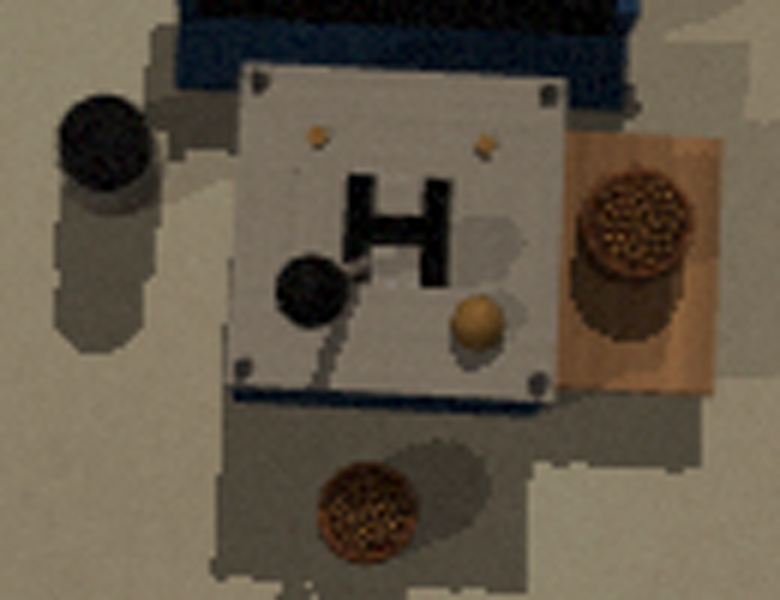

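The crop shows the dome at crop (478,320), near right. The rivets are at the far slots, (318,135) and (485,147). The plate corners are (243,64), (567,80), (556,402) and (228,388), and the ball is at (312,290). Next I'll compute poses.

```bash
python3 - <<'E'
from h import *
px=lambda x,y:(230+(x+.5)/6-.5,175+(y+.5)/6-.5)
C=[ray("top",px(*p),.1)[:2] for p in[(243,64),(567,80),(556,402),(228,388)]]
g=np.mean(C,0);d=(C[0]+C[1]-C[2]-C[3]);yaw=np.arctan2(d[1],d[0]);d2=C[0]+C[3]-C[1]-C[2]
print("gate",g,"yaw",yaw,np.arctan2(-d2[0],d2[1]),np.linalg.norm(d)/2)
R=np.array([[np.cos(yaw),-np.sin(yaw)],[np.sin(yaw),np.cos(yaw)]])
loc=lambda P:R.T@(P[:2]-g)
for n,p,z in[("dome",(478,320),.112),("rivL",(318,135),.102),("rivR",(485,147),.102),("knob",(312,290),.178),("Hctr",(397,230),.1),("ledge",(637,222),.08),("front",(368,512),.044),("jar",(105,143),.085)]:
    P=ray("top",px(*p),z);print(n,P.round(4),loc(P).round(4))
# wide: tool reachability numbers
for l in[(-.047,.044),(0,.044),(0,-.044),(-.047,-.044)]:print(l,(g+R@np.array(l)).round(4))
E
```

```text
gate [ 0.54962245 -0.05578114] yaw -0.03820060633105385 -0.040216705469480606 0.17008136395470871
dome [ 0.5022 -0.0962  0.112 ] [-0.0458 -0.0422]
rivL [ 0.6003 -0.0137  0.102 ] [0.049  0.0439]
rivR [ 0.5945 -0.1007  0.102 ] [ 0.0466 -0.0432]
knob [ 0.5073 -0.0109  0.178 ] [-0.044   0.0433]
Hctr [ 0.5507 -0.055   0.1   ] [0.0011 0.0008]
ledge [ 0.5592 -0.1818  0.08  ] [ 0.0144 -0.1255]
front [ 0.4086 -0.0416  0.044 ] [-0.1415  0.0087]
jar [0.5987 0.0983 0.085 ] [0.0432 0.1558]
(-0.047, 0.044) [ 0.5043 -0.01  ]
(0, 0.044) [ 0.5513 -0.0118]
(0, -0.044) [ 0.5479 -0.0997]
(-0.047, -0.044) [ 0.501 -0.098]
```

Request:
arm_command(steps=[0, 0, 0, 0, 1, 0, 0, 0, 0, 1, 0, 0, 0, 0, 1, 0, 1, -1, 0, 0, 0, 1, -1, 0, 0, 0, 1, -1, 0, 0, 0, 1, -1, 0, 0, 0, 1, -1, 0, 0])

```text
time: 0.77
eef_pos: [0.3062, -0.5297, 0.2306]
tcp_rot: [1.0, -0.018, -0.0, -0.001]
contact_force: [0.2, -0.3, 0.0]
opening: -0.003
finger_force: 0.0
```

Request:
arm_command(steps=[0, 1, -1, 0, 0, 0, 1, -1, 0, 0, 0, 1, -1, 0, 0, 0, 1, -1, 0, 0, 0, 1, -1, 0, 0, 0, 0, -1, 0, 0, 0, 0, -1, 0, 0, 0, 0, -1, 0, 0])

```text
time: 1.43
eef_pos: [0.4378, -0.3342, 0.2306]
tcp_rot: [1.0, -0.018, -0.0, -0.0]
contact_force: [1.3, 0.2, -0.9]
opening: -0.004
finger_force: 0.0
```

Request:
arm_command(steps=[0, 0, -1, 0, 0, 0, 0, -1, 0, 0, 0, 0, -1, 0, 0, 0, 0, -1, 0, 0, 0, 0, -1, 0, 0, 0, 0, -1, 0, 0, 0, 0, -1, 0, 0, 0, 0, 0, 0, 0])

```text
time: 2.1
eef_pos: [0.4434, -0.1574, 0.2306]
tcp_rot: [1.0, -0.016, -0.0, -0.001]
contact_force: [0.6, 0.2, -0.2]
opening: -0.0
finger_force: 0.0
```

Request:
arm_command(steps=[0, 0.25, -1, 0, 0, 0, 0, -1, 0, 0, 0, 0, -1, 0, 0, 0, 0, -1, 0, 0, 0, 0, -1, 0, 0, 0, 0, -0.85, 0, 0, 0, 0, 0, 0, 0])

```text
time: 2.68
eef_pos: [0.4552, -0.0127, 0.2309]
tcp_rot: [1.0, -0.016, -0.0, -0.001]
contact_force: [-0.0, -0.5, -0.2]
opening: 0.001
finger_force: 0.0
```

```bash
cat > look.py <<'E'
from h import *
import sys
s=ctrl.get_state();print(s["eef_pos"].round(4))
ims=[ctrl.read_camera(n)[:,:,::-1] for n in("wrist","top")]
a=cv2.resize(ims[1][160:280,220:380],(560,420),interpolation=cv2.INTER_CUBIC)
cv2.imwrite(f"pics/{sys.argv[1]}.png",cv2.resize(np.hstack([ims[0],a]),(800,300)))
E
python3 look.py l1
```

```text
[ 0.4552 -0.0127  0.2309]
```

View pics/l1.png

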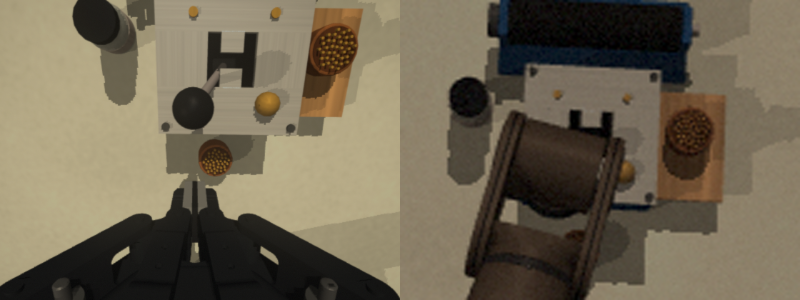

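The wrist view shows the closed fingers lined up in front of the ball (wrist about (193,108)). I'll descend and push forward most of the way.

Request:
arm_command(steps=[0, 0, 0, 1, 0, 0, 0, 0, 1, 0, 0, 0, 0, 0.65, 0, 0, 0, 0, 0, 0])

```text
time: 3.12
eef_pos: [0.4528, -0.0157, 0.1609]
tcp_rot: [1.0, -0.019, -0.004, -0.001]
contact_force: [0.0, -0.0, -0.2]
opening: 0.002
finger_force: 0.0
```

Request:
arm_command(steps=[0, 0.4, 0, 0, 0, 0, 0.4, 0, 0, 0, 0, 0.4, 0, 0, 0, 0, 0.4, 0, 0, 0, 0, 0.3, 0, 0, 0, 0, 0.3, 0, 0, 0, 0, 0, 0, 0, 0, 0, 0, 0, 0, 0])

```text
time: 3.78
eef_pos: [0.5112, -0.0171, 0.165]
tcp_rot: [1.0, -0.018, 0.001, 0.0]
contact_force: [0.1, -0.7, 0.1]
opening: -0.0
finger_force: 0.0
```

```bash
python3 look.py l2
```

```text
[ 0.5112 -0.0171  0.165 ]
```

View pics/l2.png

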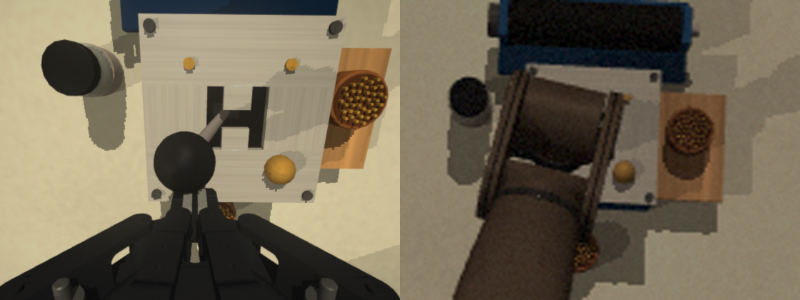

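The ball has moved, wrist view about (184,162), and the rod foot is still in the near half of the left slot. I'll measure the ball's position.

```bash
cat > ball.py <<'E'
from h import *
import sys
z=float(sys.argv[1]);g=np.array([.5496,-.0558]);y=-.039
m=ctrl.camera_model("wrist");im=ctrl.read_camera("wrist")
gr=cv2.medianBlur(cv2.cvtColor(im,cv2.COLOR_RGB2GRAY),5)
e=m["intrinsics"];R=cv2.Rodrigues(m["rvec"])[0]
P0=[.53,-.03,z];rad=e[0,0]*.018/(R@P0+m["tvec"])[2]
cs=cv2.HoughCircles(gr,cv2.HOUGH_GRADIENT,1,40,param1=60,param2=14,minRadius=int(rad*.85),maxRadius=int(rad*1.2))
Rt=np.array([[np.cos(y),-np.sin(y)],[np.sin(y),np.cos(y)]])
for c in cs[0][:6]:
    if gr[int(c[1]),int(c[0])]<45:
        P=ray("wrist",c[:2],z,m);print(c,P.round(4),"drive",(Rt.T@(P[:2]-g)).round(4))
print(ctrl.get_state()["eef_pos"].round(4))
E
python3 ball.py .182
```

```text
[257.5 226.5  43.8] [ 0.5394 -0.0115  0.182 ] drive [-0.0119  0.0439]
[103.5  87.5  45.6] [0.5964 0.0434 0.182 ] drive [0.0429 0.1009]
[ 0.5105 -0.017   0.165 ]
```

Request:
arm_command(steps=[0, 0.2, 0, 0, 0, 0, 0.15, 0, 0, 0, 0, 0.13, 0, 0, 0, 0, 0, 0, 0, 0, 0, 0, 0, 0, 0])

```text
time: 4.35
eef_pos: [0.5227, -0.0175, 0.1651]
tcp_rot: [1.0, -0.018, 0.0, 0.0]
contact_force: [-1.1, 0.2, 0.2]
opening: -0.001
finger_force: 0.6
```

```bash
python3 ball.py .184
```

```text
[258.5 230.5  44. ] [ 0.5503 -0.0124  0.184 ] drive [-0.001   0.0434]
[104.5 107.5  42.7] [0.6013 0.0429 0.184 ] drive [0.0478 0.1006]
[ 0.5226 -0.0175  0.165 ]
```

Request:
arm_command(steps=[0, -1, 0, 0, 0, 0, 0, 0, 0, 0, 0, 0, -1, 0, 0, 0, 0, -1, 0, 0, 0, 0, 0, 0, 0, 0, 1, 0, 0, 0, 0, 1, 0, 0, 0, 0, 0.13, 0, 0, 0])

```text
time: 5.07
eef_pos: [0.556, 0.0307, 0.1658]
tcp_rot: [1.0, -0.018, 0.002, 0.0]
contact_force: [-0.7, -0.4, 0.3]
opening: 0.001
finger_force: 0.0
```

Request:
arm_command(steps=[0, 0, 0, 0, 0, 0, 0, 0, 0, 0])

```text
time: 5.23
eef_pos: [0.5523, 0.0311, 0.1647]
tcp_rot: [1.0, -0.018, -0.0, 0.0]
contact_force: [-0.4, -0.0, -0.1]
opening: -0.004
finger_force: 0.0
```

```bash
python3 ball.py .184; python3 look.py l3
```

```text
[177.5 153.5  36.3] [0.613  0.0661 0.184 ] drive [0.0586 0.1243]
[371.5 292.5  44.3] [ 0.549  -0.0126  0.184 ] drive [-0.0022  0.0431]
[0.5518 0.0312 0.1647]
[0.5518 0.0312 0.1647]
```

View pics/l3.png

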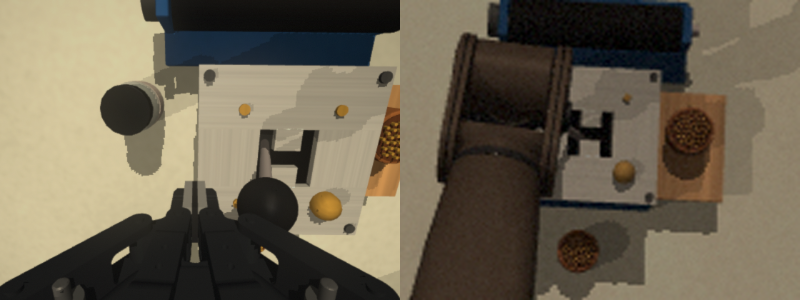

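The finger stands left of the ball with a small gap, and the ball (wrist about (267,208)) is in line with the cross channel. I'll push right.

Request:
arm_command(steps=[0, 0, 0.4, 0, 0, 0, 0, 0.4, 0, 0, 0, 0, 0.4, 0, 0, 0, 0, 0.3, 0, 0, 0, 0, 0.3, 0, 0, 0, 0, 0.2, 0, 0, 0, 0, 0, 0, 0])

```text
time: 5.97
eef_pos: [0.5506, -0.0201, 0.165]
tcp_rot: [1.0, -0.019, -0.0, 0.001]
contact_force: [1.0, 0.3, 0.1]
opening: -0.002
finger_force: 0.0
```

```bash
python3 ball.py .19
```

```text
[106.5 149.5  40.5] [0.6143 0.0392 0.19  ] drive [0.061  0.0975]
[347.5 301.5  46.3] [ 0.5469 -0.0519  0.19  ] drive [-0.0029  0.0038]
[ 0.5505 -0.0197  0.1648]
```

Request:
arm_command(steps=[0, 0, 0.4, 0, 0, 0, 0, 0.4, 0, 0, 0, 0, 0.4, 0, 0, 0, 0, 0.3, 0, 0, 0, 0, 0.2, 0, 0, 0, 0, 0.15, 0, 0, 0, 0, 0, 0, 0, 0, 0, 0, 0, 0])

```text
time: 6.68
eef_pos: [0.5491, -0.0654, 0.1652]
tcp_rot: [1.0, -0.018, 0.0, 0.001]
contact_force: [-0.1, 0.0, 0.4]
opening: 0.001
finger_force: 0.0
```

```bash
python3 ball.py .184
```

```text
[343.5 296.5  45.4] [ 0.544  -0.0969  0.184 ] drive [-0.004  -0.0412]
[ 38.5 162.5  45.4] [0.6082 0.0248 0.184 ] drive [0.0554 0.0828]
[ 0.5493 -0.0652  0.1653]
```

Request:
arm_command(steps=[0, 0, 0.12, 0, 0, 0, 0, 0, 0, 0, 0, 0, -0.6, 0, 0, 0, 0, 0, 0, 0, 0, 0.85, 0, 0, 0, 0, 0.85, 0, 0, 0, 0, 0, 0, 0, 0])

```text
time: 7.32
eef_pos: [0.5947, -0.0551, 0.1658]
tcp_rot: [1.0, -0.018, 0.002, 0.001]
contact_force: [-0.2, 1.0, 0.8]
opening: -0.003
finger_force: 0.0
```

Request:
arm_command(steps=[0, 0, 0.95, 0, 0, 0, 0, 0.95, 0, 0, 0, 0, 0, 0, 0, 0, 0, 0, 0, 0])

```text
time: 7.65
eef_pos: [0.5898, -0.1028, 0.165]
tcp_rot: [1.0, -0.019, -0.0, 0.0]
contact_force: [-0.2, -0.1, -0.3]
opening: -0.0
finger_force: 0.0
```

```bash
python3 look.py l4;python3 ball.py .184
```

```text
[ 0.5898 -0.1028  0.165 ]
[ 13.5 211.5  33.3] [0.6293 0.004  0.184 ] drive [0.0773 0.0628]
[ 0.5899 -0.1012  0.165 ]
```

View pics/l4.png

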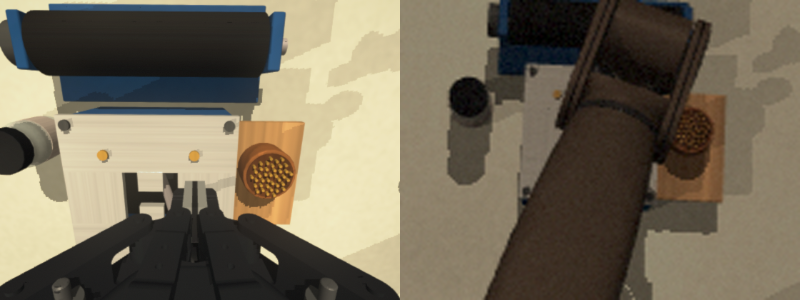

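The finger is now beyond the ball (hidden behind the gripper) and in line with the right slot. I'll pull back toward the robot to push the lever home.

Request:
arm_command(steps=[0, -0.5, 0, 0, 0, 0, -0.4, 0, 0, 0, 0, -0.4, 0, 0, 0, 0, -0.4, 0, 0, 0, 0, -0.3, 0, 0, 0, 0, -0.2, 0, 0, 0, 0, -0.15, 0, 0, 0, 0, 0, 0, 0, 0])

```text
time: 8.47
eef_pos: [0.5306, -0.0996, 0.1649]
tcp_rot: [1.0, -0.018, -0.0, 0.0]
contact_force: [1.3, 0.9, -0.8]
opening: -0.001
finger_force: 0.4
```

Request:
arm_command(steps=[0, -0.1, 0, 0, 0, 0, 0, 0, 0, 0])

```text
time: 8.63
eef_pos: [0.5293, -0.0997, 0.1652]
tcp_rot: [1.0, -0.018, 0.001, 0.0]
contact_force: [3.1, -0.3, -2.3]
opening: -0.0
finger_force: 1.6
```

Request:
arm_command(steps=[0, -0.12, 0, 0, 0, 0, 0, 0, 0, 0])

```text
time: 8.8
eef_pos: [0.5274, -0.0997, 0.1652]
tcp_rot: [1.0, -0.018, 0.002, 0.0]
contact_force: [7.9, 0.5, -4.9]
opening: -0.003
finger_force: 3.7
```

The force is rising against the end stop. I'll back off, lift and check.

Request:
arm_command(steps=[0, 0.6, 0, 0, 0, 0, 0.6, 0, 0, 0, 0, 0, 0, -1, 0, 0, 0, 0, -1, 0, 0, 0, 0, -1, 0, 0, 0, -1, -1, 0, 0, 0, -1, 0, 0, 0, 0, -1, 0, 0])

```text
time: 9.47
eef_pos: [0.5593, -0.0256, 0.2679]
tcp_rot: [1.0, -0.019, 0.001, 0.001]
contact_force: [-0.1, 0.1, -0.4]
opening: -0.002
finger_force: 0.0
```

Request:
arm_command(steps=[0, 0, -1, 0, 0, 0, 0, -1, 0, 0, 0, 0, -1, 0, 0, 0, 0, -1, 0, 0, 0, 0, -1, 0, 0, 0, 0, -1, 0, 0, 0, 0, 0, 0, 0, 0, 0, 0, 0, 0])

```text
time: 10.13
eef_pos: [0.5636, 0.1249, 0.2649]
tcp_rot: [1.0, -0.017, -0.001, 0.001]
contact_force: [-0.6, -0.1, 0.2]
opening: 0.003
finger_force: 0.0
```

```bash
python3 look.py l5
```

```text
[0.5636 0.1249 0.2649]
```

View pics/l5.png

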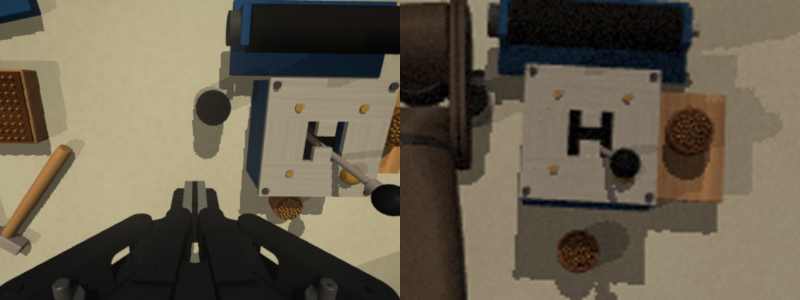

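The top view shows the ball over the dome at about pixel (310,225). I'll check the distance numerically.

```bash
python3 - <<'E'
from h import *
im=ctrl.read_camera("top");g=cv2.cvtColor(im,cv2.COLOR_RGB2GRAY)
m=(g<40).astype(np.uint8);m=cv2.morphologyEx(m,cv2.MORPH_OPEN,np.ones((5,5)))
n,l,st,ce=cv2.connectedComponentsWithStats(m)
for i in range(1,n):
    if abs(ce[i][0]-310)<12 and abs(ce[i][1]-225)<12:
        P=ray("top",ce[i],.1765);print(st[i],ce[i],P.round(4),np.linalg.norm(P[:2]-[.501,-.098]),np.linalg.norm(P[:2]-[.5022,-.0962]))
E
```

```text
[304 220  11  11 105] [309.16190476 225.08571429] [ 0.5016 -0.0922  0.1765] 0.005839986479624561 0.004043749748738808
```

Distance is about 4–6 mm. I'll take one closer wrist measurement before handing in.

Request:
arm_command(steps=[0, -1, 1, -1, 0, 0, -1, 1, -1, 0, 0, -1, 1, 0, 0, 0, 0, 1, 0, 0, 0, 0, 1, 0, 0, 0, 0, 0, 0, 0, 0, 0, 0, 0, 0])

```text
time: 10.87
eef_pos: [0.4863, 0.0022, 0.3134]
tcp_rot: [1.0, -0.02, 0.0, -0.0]
contact_force: [-0.2, 0.4, 0.9]
opening: -0.003
finger_force: 0.0
```

```bash
python3 ball.py .1765
```

```text
[381.5 177.5  21.2] [ 0.5032 -0.0958  0.1765] drive [-0.0448 -0.0418]
[182.5  80.5  23.4] [0.5905 0.0725 0.1765] drive [0.0359 0.1298]
[0.4864 0.0031 0.3132]
```

The ball is at (-45,-42) mm in the drive frame against a home of (-47,-44), about 3 mm off. Handing in.

```bash
python3 -c "
from plant import ctrl
print(ctrl.sign_off())"
```

```text
the job is handed in; nothing more can be done
None
```

The lever is home in the near-right slot marked by the domed stud, about 3 mm from centre by the last wrist-camera measurement (10 mm allowed). It was pushed there with the outside of the shut fingers only, and the job is handed in at about 11 s; the sign-off gave no verdict.

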